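Vent the board preheater with the lifting rod

ROBOT

A 6-joint arm with a two-finger parallel gripper is mounted at the origin on the work surface. World frame = base frame: x ahead of the robot, y to its left, z up, the work surface at z = 0. Lengths are in mm, angles in degrees, forces in N, time in s.
With the tool pointing down it reaches from about 275 to 825 mm from the base axis. Payload 5.2 kg.
Tool frame: the origin (TCP) lies at the very end of the fingers, on their centre line; the grasp point (between the pads) lies env.grip_depth behind it (env.grip_depth is the distance from the TCP to the grasp point, in mm); x points along the fingers, y is the direction in which the jaws open and shut, and the axes are right-handed (so a half turn about x gives the same grasp; the last joint's range is limited). The gripper opens to 93 mm and grips with 3 to 60 N. Pads are 15 mm wide; open, the fingers measure 128 mm over their backs; the gripper's body (75 mm by 188 mm) begins 65 mm behind the grasp point.
Start: joints at [62.636, 14.817, 87.949, -0, 77.235, -11.62], TCP at [149.222, 529.374, 181.153] pointing down, gripper open.
Joint ranges: [-179.93, 179.93], [-52.35, 119.4], [10.71, 147.94], [-69.91, 249.91], [12.55, 155.21], [-178.61, 178.61]. Speed limits (degrees/s): [147.25, 147.25, 180, 180, 180, 180].

INTERFACE

Orientations are given as [roll, pitch, yaw] about the fixed x, y, z axes, in that order (R = Rz(yaw) Ry(pitch) Rx(roll)).
In Python, from rig import env gives the robot as it stands.
- The arm moves only by the shell command python3 -m handwheel 'ROWS' [OPENING] [FORCE]. ROWS is JSON, one flat list of numbers, 6 for each row, row after row: the shift along the tool's x, y, z in mm, then the turn, a rotation vector about the tool's x, y, z in rad. A call has 1 to 10 rows; each row is the pose to reach, as a shift and turn from the pose measured when the call began, along the tool's axes at that moment; what a row does not reach only later rows make up. A row lasts 1/8 s, in which the tool goes at most 62.5 mm and 10.7 degrees, less where a joint would pass 70% of its speed; a pose out of reach is approached as far as the arm can. A call with a gripper value outside its range is refused whole. OPENING is the closure in counts, from 0 (fully open) to 255 (shut), set as the call begins (- or left out, the last holds). The fingers move at their own pace and stop on an object; FORCE is the grip in N (left out, the last holds). Time passes only in rows, so rows that repeat a pose let the fingers close. It gives the time, the measured TCP pose, the force and the opening at its end, in the units of the state.
- env.state(): the state, without advancing time (a new reading comes with each control period).
- env.snapshot(name): name is "scene" or "side" or "wrist"; returns the picture (400x640x3 uint8, blue, green, red); there is no depth.
- env.calibration(name): a dict with "fx", "fy", "cx", "cy" (pixels), "camera_from_world" (4x4, takes a point from world to camera coordinates); the wrist camera has in their place "hand_eye" (4x4, takes a point from camera to tool coordinates, whose origin is the TCP and whose axes are the tool frame's). Camera axes: x right, y down, z forward; pixel columns grow to the right and rows downward; lengths in mm; the calibration is good to about 2 mm. The wrist camera is an equidistant fisheye: a pixel r from the principal point sees the ray r / f radians off the axis. A picture is of the moment at which its call begins: read the wrist's pose just before it. calibration takes no time and is no camera call.
- env.finish_job(): hands the job in, once; it reports no verdict.
The state is a dict: "t": time; "qpos": joint angles; "joint_vel": joint speeds; "tau": joint torques, N m; "tcp_pos": TCP position; "tool_rot": TCP orientation; "ft_force": force on the tool from outside, world axes, zero at the start; "moment": the same for the moment, N m; "finger_gap": finger opening in mm.
Only numpy, scipy, OpenCV 4.12 (cv2) and the standard library are available. Lean on these libraries where they do the work, as an engineer would, in place of code of your own. Each camera call takes 0.05 s, during which the arm holds its last target.

TASK

The preheater's sprung cover is hot, so do not touch it with the robot: take the lifting rod from its rest by the wooden handle and, while the cover is still shut, pass the rod's steel end well through the eyelet at the front of the cover. Then raise the cover with the rod until it slopes the same as the index arm at the heater's left side, and finish holding it still there, rod in the gripper and through the eyelet. Leave the index arm and everything else on the bench where it is.

Things in the scene. Friction and masses are not known exactly. Their poses are not given: they have to be found in the camera images.
- heater: circuit-board preheater, a fixed grey box 190 deep (x) x 220 wide (y) x 88 mm tall with a sprung hinged cover (clear window in an aluminium frame) on top. Origin: centre of its underside, on the bench. Its front faces its -x, towards the robot; +y is to the left. The cover's hinge axis runs along the heater's y at x = +85 mm, z = 94 mm (far edge).
- cover (a joint): angle of the cover about its hinge, rad: 0 shut, growing as the front edge rises, stop at 1.3. The hinge spring and the cover's weight pull it shut: lifting at the eyelet takes about 2.3 N at the start and about 3 N at 0.8 rad; let go, it slaps shut.
- cover_eye (a point): centre of the cover's eyelet: upright ring 20 mm in front of the cover's front edge, 75 mm right of its middle. Dark steel; hole 18 mm, outside 30 mm, 10 mm thick; the hole's axis is parallel to the hinge (heater's y) at every cover angle. 200 mm from the hinge axis, level with it when shut (94 mm up). Axes turn with the cover: x from eyelet to hinge, y along the hole to the left.
- cover_hinge (a point): point on the cover's hinge axis, midway along it (110 mm from each side of the heater).
- index (a joint): angle of the index arm about the same hinge axis, on the same scale as the cover's angle (they are equal when the cover is in line with the arm). Set somewhere between 0.4 and 0.8; stiff, stays where it is.
- index_tip (a point): tip of the index arm: thin steel bar 215 mm long with a small block on its end, pivoted on the hinge line at the heater's left side, 20 mm outside the cover, beside a graduated steel arc whose top is 250 mm above the bench. It slopes up from the hinge and marks the wanted slope of the cover. The point is in the block, 205 mm from the hinge axis; x along the bar to the hinge.
- rod: lifting rod, about 110 g, 178 mm long: wooden handle 90 long x 16 wide x 22 mm tall, then a collar 20 mm across and 6 mm thick, then a straight steel shaft 8 mm across and 82 mm long, its last 8 mm tapered. Origin: centre of the handle; x along the rod to its tip, z up as it lies in the rest.
- rod_tip (a point): end of the rod's steel shaft, on the rod's axis, 133 mm from the handle's centre.
- rod_neck (a point): where the steel shaft leaves the collar, on the rod's axis, 51 mm from the handle's centre (the shaft is 82 mm from here to the tip; the collar does not pass the eyelet).
- rest: fixed dark steel rest holding the rod level, its axis 45 mm up: foot 170 x 50 x 8 mm, a fork under the handle 40 mm behind its centre and one under the shaft 98 mm ahead of it (8 mm thick, 36 mm wide, prongs 10 mm high); the rod lifts straight up out. Origin: on the bench below the handle's centre; x along the rod to its tip (roughly world +y, left).
- flux: squat amber jar, 44 mm across, 50 mm tall, behind and to the right of the preheater. Leave it alone.
- driver: screwdriver lying flat behind the rod's rest; not the lifting rod. Leave it alone.
- spool: steel wire reel, 60 mm across, 42 mm tall, between the robot and the preheater. Leave it alone.
- board: loose green circuit board, 80 x 100 mm, about 20 mm tall with its parts, left front. Leave it alone.
- tray: low open grey parts tray, 80 x 120 x 30 mm, far left. Leave it alone.
- pliers: pliers lying flat, 150 mm long, 12 mm tall, on the left. Leave it alone.
- helper: helping-hands stand: heavy 90 x 60 mm foot, post and 180 mm crossbar with clips 95 mm up, on the far right, nearer the robot than the rod's rest. Leave it alone.
Not all that is in view belongs to the job. Of the things like the rod, leave any that is green; of the rest the smaller one is meant.

How it is judged:
By the outcome, as a careful person would: the job done as asked, in the order asked, and still so for the second after the job is handed in, while the arm keeps its last pose, push and grip.
It also fails if it takes over 54 s, if anything falls off the work surface, if the arm or the gripper's body presses on something with over 40 N, if the wrist force passes 120 N, or if a joint passes its speed limit or range.

## Working session

There is one attempt and no reset: what is moved stays moved. The work goes in short steps, Python scripts to look and compute and a shell command to move; the robot and the scene stay as the last step left them, time stands still between calls to the robot, and variables do not carry over. Pictures are saved under pics/ and viewed, and the job is handed in when it is done.

```bash
ls; mkdir -p pics
python3 - <<'E'
from rig import env
import cv2,json
s=env.state();print({k:(v.tolist() if hasattr(v,'tolist') else v) for k,v in s.items()}, env.grip_depth)
for n in ("scene","side","wrist"):
    c=env.calibration(n);print(n,c)
    cv2.imwrite(f"pics/{n}0.png",env.snapshot(n))
E
```

```text
pics
{'t': 0.0, 'qpos': [62.638669773896204, 14.857406027289759, 88.00962597320574, -0.0011299852272846434, 77.23272676941271, -11.618689512243543], 'joint_vel': [-0.06286515288581142, -0.021339025750542123, 0.03690750142701769, -0.003345678904873128, -0.0611922702899277, 0.029864213481792138], 'tau': [0.0011751907368307002, -43.73070001602173, -28.39991569519043, 0.07213237462565303, 0.04146224004216492, -0.00021590599772025598], 'tcp_pos': [148.9243074650718, 528.8413512193703, 180.34532144192534], 'tool_rot': [-100.98601220341774, 89.90023514546093, -116.7284022407881], 'ft_force': [0.1902205881353039, 0.04959999625798803, -0.44068232316337835], 'moment': [-0.01827832479270447, -0.06609486042512103, 0.030917612536493624], 'finger_gap': 92.79448811551731} 18.8
scene {'fx': 503.3946717497921, 'fy': 503.3946717497921, 'cx': 320.60789070041216, 'cy': 192.63254327847645, 'camera_from_world': array([[-8.23229091e-02,  9.96558565e-01, -9.69359597e-03,
         4.01481593e+01],
       [ 8.14659498e-01,  6.16876274e-02, -5.76649407e-01,
        -3.56941885e+02],
       [-5.74066931e-01, -5
[... 379 characters left out ...]
-01, -7.35437959e-01, -6.53426300e-01,
         1.32789966e+02],
       [ 1.30477855e-01,  6.40546229e-01, -7.56753631e-01,
         1.21113461e+03],
       [ 0.00000000e+00,  0.00000000e+00,  0.00000000e+00,
         1.00000000e+00]])}
wrist {'fx': 309.70691628693146, 'fy': 309.70691628693146, 'cx': 319.7460673288477, 'cy': 200.93399147576946, 'hand_eye': array([[-1.85393839e-04, -2.99297997e-01,  9.54159669e-01,
        -2.02712281e+02],
       [ 9.99999983e-01, -7.02907877e-05,  1.72252034e-04,
         7.52995480e-01],
       [ 1.55139461e-05,  9.54159685e-01,  2.99298005e-01,
        -8.50008429e+01],
       [ 0.00000000e+00,  0.00000000e+00,  0.00000000e+00,
         1.00000000e+00]])}
```

View pics/scene0.png

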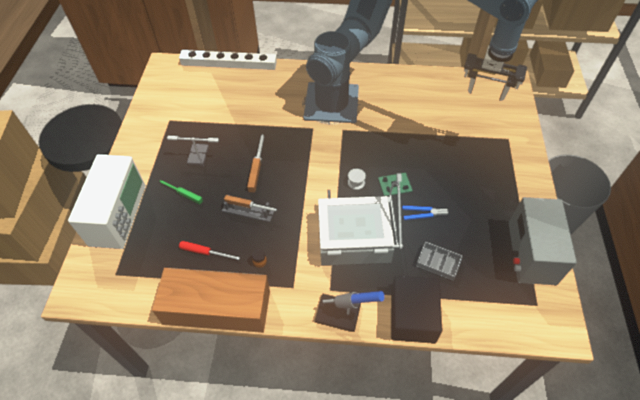

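View pics/side0.png

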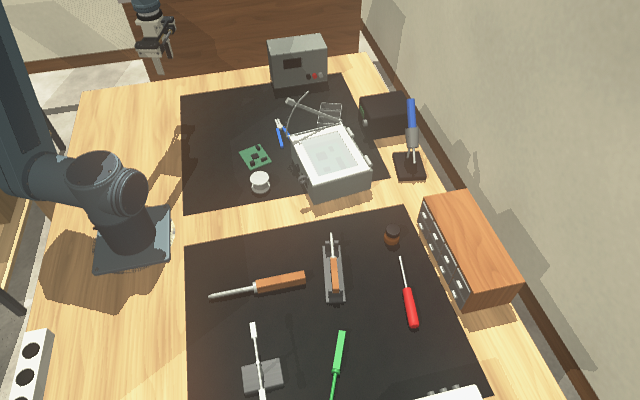

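View pics/wrist0.png

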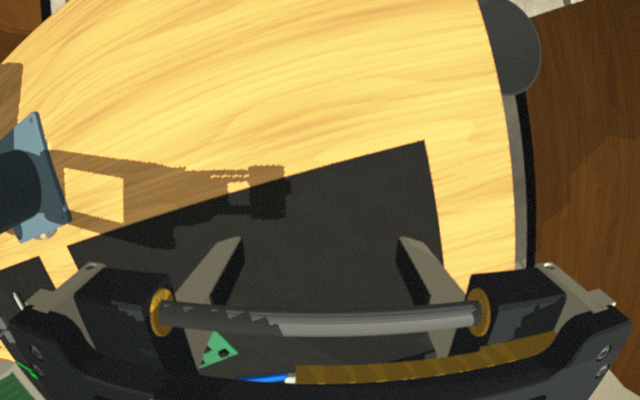

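Candidates like the rod:
- Small wooden-handled tool in the rest: scene (250,207), side (334,270).
- Larger wooden-handled tool: scene (257,163), side (257,285).
- Green tool: scene (180,190), side (337,365).
- Red screwdriver: scene (208,250), side (408,295).

The small one in the dark rest fits the description. It is not green and is smaller than the other wooden one. I'll confirm it in an enlarged crop.

Run:
```python
import cv2,numpy as np
a=cv2.imread("pics/side0.png")[220:310,190:350];b=cv2.imread("pics/scene0.png")[130:230,200:290]
c=cv2.imread("pics/side0.png")[85:215,235:395];d=cv2.imread("pics/scene0.png")[165:275,305:425]
R=lambda i:cv2.resize(i,(400,300),interpolation=cv2.INTER_CUBIC)
cv2.imwrite("pics/crop0.png",np.vstack([np.hstack([R(a),R(b)]),np.hstack([R(c),R(d)])]))
```

```text
(no output)
```

View pics/crop0.png

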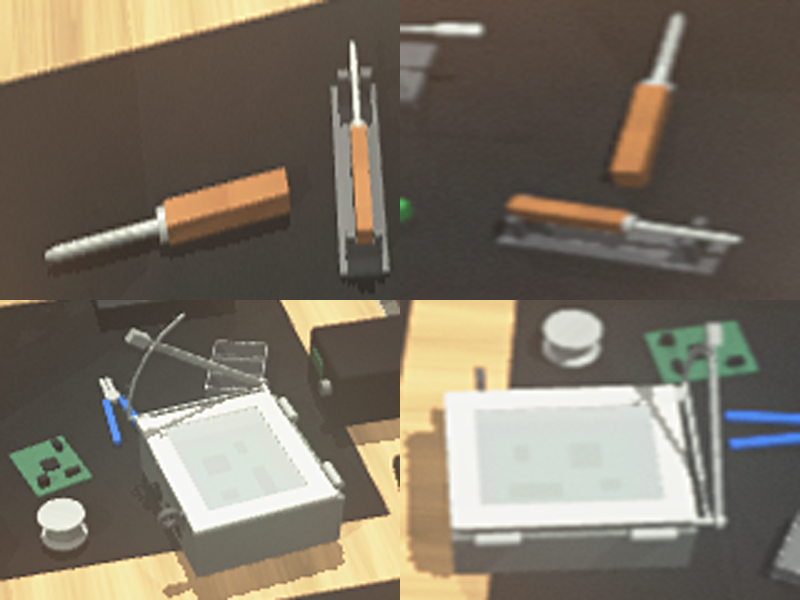

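```bash
cat > h.py <<'E'
from rig import env
import numpy as np,cv2
from scipy.spatial.transform import Rotation as Ro
def ray(n,uv,st=None):
    c=env.calibration(n);u,v=uv
    x=(u-c['cx'])/c['fx'];y=(v-c['cy'])/c['fy']
    if n=='wrist':
        r=np.hypot(x,y);s=np.sin(r)/r if r>1e-9 else 1
        d=np.array([x*s,y*s,np.cos(r)]);T=pose(st)@c['hand_eye']
    else:
        d=np.array([x,y,1]);T=np.linalg.inv(c['camera_from_world'])
    d=T[:3,:3]@d;return T[:3,3],d/np.linalg.norm(d)
def pose(s):
    T=np.eye(4);T[:3,:3]=Ro.from_euler('xyz',s['tool_rot'],degrees=True).as_matrix();T[:3,3]=s['tcp_pos'];return T
def tri(rs):
    A=0;b=0
    for o,d in rs:
        P=np.eye(3)-np.outer(d,d);A=A+P;b=b+P@o
    p=np.linalg.solve(A,b)
    e=[np.linalg.norm((np.eye(3)-np.outer(d,d))@(p-o)) for o,d in rs]
    return p,np.round(e,1)
def onz(r,z):
    o,d=r;return o+d*(z-o[2])/d[2]
def proj(n,p,st=None):
    c=env.calibration(n)
    M=c['camera_from_world'] if n!='wrist' else np.linalg.inv(pose(st)@c['hand_eye'])
    q=(M@np.append(p,1))[:3]
    if n=='wrist':
        th=np.arctan2(np.hypot(q[0],q[1]),q[2]);q=np.array([*(q[:2]/np.hypot(q[0],q[1])*th),1])
    return np.array([c['fx']*q[0]/q[2]+c['cx'],c['fy']*q[1]/q[2]+c['cy']])
E
python3 - <<'E'
from h import *
P=dict(FL=((389.9,197.3),(291,134.8)),FR=((319,199),(309.8,187.7)),BR=((320.6,249.3),(371,168.2)),BL=((394,247.5),(339.8,123)),
tip=((398.9,177.1),(289.8,101.5)),hin=((401,246.4),(341,121.8)),eye=((329.3,193.6),(302.2,179.5)),
butt=((225.4,198.3),(335.6,292)),neck=((252.2,203.3),(332.8,257.2)),rtip=((276.5,209.7),(330.4,232.6)))
for k,(a,b) in P.items():
    p,e=tri([ray('scene',a),ray('side',b)]);print(k,p.round(1),e)
E
```

```text
FL [509.5 224.1  97.6] [0.9 0.9]
FR [522.6  -1.4  83.7] [0.1 0.1]
BR [713.3  19.4  97.5] [0.3 0.3]
BL [682.  241.5  92.3] [5.6 5.6]
tip [516.4 239.1 216.1] [0.4 0.4]
hin [683.6 257.3  91. ] [2.8 2.8]
eye [505.7  29.7  91.5] [1.2 1.2]
butt [ 516.3 -317.3   41.5] [2. 2.]
neck [ 533.9 -222.7   48.9] [1.4 1.4]
rtip [ 548.5 -140.4   42.5] [1.1 1.1]
```

```bash
cat >> h.py <<'E'
def rows(Tt,st=None):
    T=pose(st or env.state());D=np.linalg.inv(T)@Tt
    return D[:3,3].round(1),Ro.from_matrix(D[:3,:3]).as_rotvec().round(4)
def mk(pos,rodx,down=(0,0,-1)):
    x=np.array(down,float);x/=np.linalg.norm(x);z=-np.array(rodx,float);z-=x*(z@x);z/=np.linalg.norm(z)
    T=np.eye(4);T[:3,:3]=np.c_[x,np.cross(z,x),z];T[:3,3]=pos;return T
def say(st=None):
    s=st or env.state();print('t',round(s['t'],2),'tcp',np.round(s['tcp_pos'],1),'rot',np.round(s['tool_rot'],1),'F',np.round(s['ft_force'],1),'q',np.round(s['qpos'],1),'gap',round(s['finger_gap'],1))
E
python3 - <<'E'
from h import *
print(pose(env.state()).round(3))
a=np.radians(79.6);T=mk([440,60,330],[np.cos(a),np.sin(a),0]);print(T.round(3));print(rows(T))
E
```

```text
[[-1.00000e-03  2.71000e-01  9.62000e-01  1.48993e+02]
 [-1.00000e-03  9.62000e-01 -2.71000e-01  5.28956e+02]
 [-1.00000e+00 -1.00000e-03 -0.00000e+00  1.80502e+02]
 [ 0.00000e+00  0.00000e+00  0.00000e+00  1.00000e+00]]
[[ 0.00e+00  9.84e-01 -1.81e-01  4.40e+02]
 [ 0.00e+00 -1.81e-01 -9.84e-01  6.00e+01]
 [-1.00e+00  0.00e+00  0.00e+00  3.30e+02]
 [ 0.00e+00  0.00e+00  0.00e+00  1.00e+00]]
(array([-149.1, -372.6,  407.3]), array([1.4775e+00, 8.0000e-04, 1.3000e-03]))
```

```bash
python3 -m handwheel '[-60,0,0,0.0,0,0, -110,-30,30,0.15,0,0, -150,-65,75,0.32,0,0, -150,-105,120,0.49,0,0, -150,-145,165,0.66,0,0, -150,-187,210,0.83,0,0, -150,-229,255,1.0,0,0, -150,-271,300,1.17,0,0, -150,-313,345,1.33,0,0, -150,-355,387,1.478,0,0]' 0 60
python3 -m handwheel '[0,-18,20,0,0,0, 0,-18,20,0,0,0, 0,-18,20,0,0,0]'
python3 - <<'E'
from h import *
say();cv2.imwrite("pics/w1.png",env.snapshot("wrist"))
E
```

```text
t: 1.4
tcp_pos: [425.8, 80.5, 330.8]
tool_rot: [-17.8, 89.9, -118.5]
ft_force: [0.3, 0.3, -0.4]
finger_gap: 92.7
t: 1.78
tcp_pos: [404.6, 64.7, 330.9]
tool_rot: [22.5, 90.0, -78.2]
ft_force: [-0.1, -0.2, 0.6]
finger_gap: 92.8
t 1.77 tcp [404.6  64.7 330.9] rot [ 22.5  90.  -78.2] F [-0.1 -0.2  0.6] q [-6.6 -3.8 88.3 -0.  95.4  4.2] gap 92.8
```

View pics/w1.png

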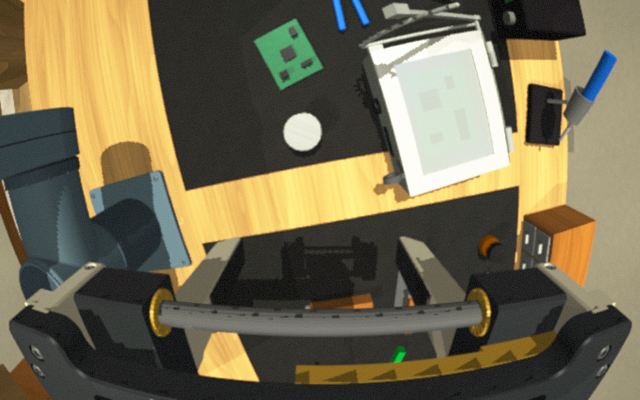

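Run:
```python
import cv2
i=cv2.imread("pics/w1.png")
cv2.imwrite("pics/w1c.png",cv2.resize(i[0:210,350:530],None,fx=4,fy=2.85 and 2.85,interpolation=cv2.INTER_CUBIC))
cv2.imwrite("pics/w1d.png",cv2.resize(i[120:210,350:450],(800,600),interpolation=cv2.INTER_CUBIC))
```

```text
(no output)
```

View pics/w1c.png

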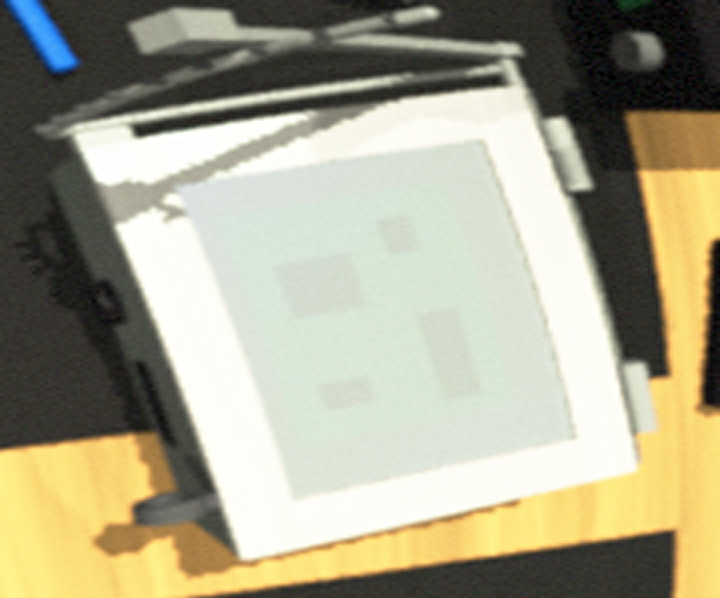

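View pics/w1d.png

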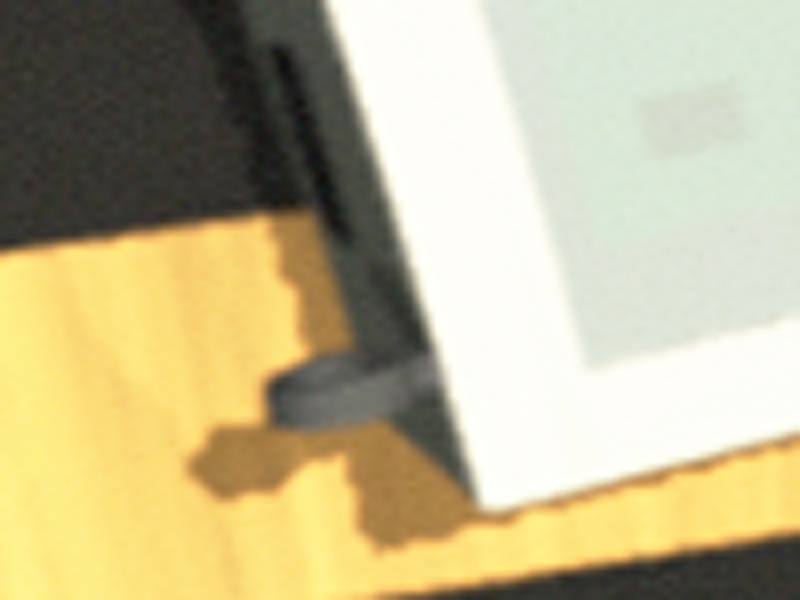

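Run:
```python
from h import *
s=dict(tcp_pos=[404.6,64.7,330.9],tool_rot=env.state()['tool_rot']);s=env.state()
W=dict(FR=(410.3,196.2),BR=(509.3,163.9),FL=(367,47.4),BL=(478.8,29.8),eyeL=(384,180),eyetop=(388.5,183),tip=(384,13),hin=(479,17.5))
S=dict(FL=((389.9,197.3),(291,134.8)),FR=((319,199),(309.8,187.7)),BR=((320.6,249.3),(371,168.2)),BL=((394,247.5),(339.8,123)),
tip=((398.9,177.1),(289.8,101.5)),hin=((401,246.4),(341,121.8)))
for z in(94,100):
  P={k:onz(ray('wrist',W[k],s),z)[:2] for k in W};print(z,{k:v.round(1) for k,v in P.items()})
  for a,b in(('FR','FL'),('BR','BL'),('FR','BR'),('FL','BL')):
    d=P[b]-P[a];print(a,b,np.linalg.norm(d).round(1),np.degrees(np.arctan2(d[1],d[0])).round(1))
for k in S:
  print(k,tri([ray('scene',S[k][0]),ray('side',S[k][1]),ray('wrist',W[k],s)]))
```

```text
94 {'FR': array([530.9,  -5.4]), 'BR': array([712.2,  17.7]), 'FL': array([500.4, 221.6]), 'BL': array([682.8, 236.5]), 'eyeL': array([493.3,  27.1]), 'eyetop': array([499.5,  21.3]), 'tip': array([535.1, 270.3]), 'hin': array([688. , 256.8])}
FR FL 229.0 97.6
BR BL 220.8 97.6
FR BR 182.8 7.3
FL BL 183.0 4.7
100 {'FR': array([529.3,  -3.3]), 'BR': array([708.2,  19.5]), 'FL': array([499.3, 220.6]), 'BL': array([679.2, 235.3]), 'eyeL': array([492.3,  28.7]), 'eyetop': array([498.4,  23. ]), 'tip': array([533.5, 268.6]), 'hin': array([684.3, 255.4])}
FR FL 225.9 97.6
BR BL 217.8 97.6
FR BR 180.3 7.3
FL BL 180.5 4.7
FL (array([505.66815561, 223.71754552,  94.73755218]), array([1.4, 4.9, 5.7]))
FR (array([526.62856037,  -4.12644954,  89.80636193]), array([3.1, 5.3, 5.6]))
BR (array([712.3207798 ,  19.02058851,  96.45310377]), array([0.5, 1.5, 1.7]))
BL (array([682.46396455, 239.18801065,  93.78802393]), array([5. , 6.6, 2.7]))
tip (array([511.2131813 , 239.76051247, 211.49639651]), array([1. , 6.5, 7. ]))
hin (array([685.2711994 , 256.44424638,  93.6568392 ]), array([3.1, 3.5, 2.5]))
```

Run:
```python
from h import *
for uv in((305,275),(305,290),(250,285),(209,297)): print(uv,onz(ray('side',uv),20).round(0))
for uv in((261,136),(250,190),(262,165)): print(uv,onz(ray('scene',uv),20).round(0))
for uv in((238,258),(265,263),(180,243)): print('drv',uv,onz(ray('scene',uv),10).round(0))
a=np.radians(79.6);print(rows(mk([530,-241,170],[np.cos(a),np.sin(a),0])))
```

```text
(305, 275) [ 455. -242.   20.]
(305, 290) [ 446. -285.   20.]
(250, 285) [ 310. -238.   20.]
(209, 297) [ 204. -248.   20.]
(261, 136) [ 213. -244.   20.]
(250, 190) [ 460. -245.   20.]
(262, 165) [ 349. -220.   20.]
drv (238, 258) [ 716. -242.   10.]
drv (265, 263) [ 727. -155.   10.]
drv (180, 243) [ 677. -438.   10.]
(array([161.1, 179.8, 277.3]), array([-0.0049,  0.0007, -0.0002]))
```

```bash
python3 -m handwheel '[0,30,46,0,0,0, 0,60,92,0,0,0, 0,90,138,0,0,0, 20,120,184,0,0,0, 60,150,230,0,0,0, 110,180,277,0,0,0, 161,180,277,0,0,0, 161,180,277,-0.005,0,0, 161,180,277,-0.005,0,0]' 118 60
python3 - <<'E'
from h import *
say();i=env.snapshot("wrist");cv2.imwrite("pics/w2.png",i)
E
```

```text
t: 2.95
tcp_pos: [531.3, -240.0, 171.9]
tool_rot: [58.3, 89.9, -42.0]
ft_force: [-0.3, 1.0, 1.0]
finger_gap: 50.0
t 2.95 tcp [ 531.3 -240.   171.9] rot [ 58.3  89.9 -42. ] F [-0.3  1.   1. ] q [-35.3  18.5  84.2  -0.   77.2 -25. ] gap 50.0
```

View pics/w2.png

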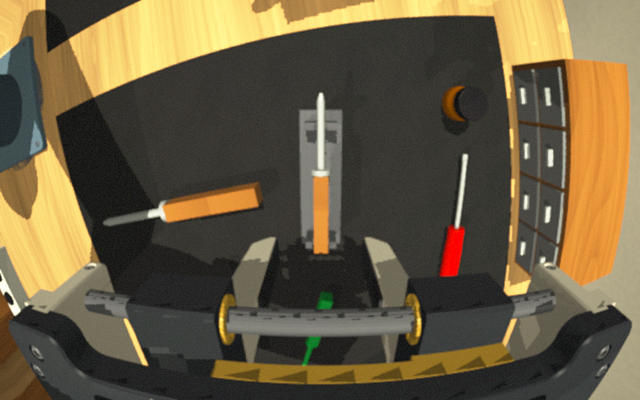

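Run:
```python
from h import *
s=env.state()
def w(uv,z):return onz(ray('wrist',uv,s),z)
t=w((320.5,93.5),45);n=w((320.5,170),45);b=w((321,253.5),45)
n=w((320.5,171),45);print(t,n,b,np.linalg.norm(t-n),np.linalg.norm(t-b))
i=cv2.imread('pics/w2.png').astype(int);m=(i[:,:,2]>i[:,:,0]*1.7)&(i[:,:,2]>100)&(i[:,:,1]<i[:,:,2]*.75)
for r in range(176,256,8):
  c=[x for x in range(300,345) if m[r,x]];print(r,c[0] if c else 0,c[-1] if c else 0)
d=(t-b)[:2];print(np.degrees(np.arctan2(d[1],d[0])))
c=t-133*(t-b)/np.linalg.norm(t-b);g=c+30*(t-b)/np.linalg.norm(t-b);print('c',c,'g',g)
g[2]=27;print(rows(mk(g,t-b)))
```

```text
[ 549.75766265 -143.29759039   45.        ] [ 534.81748563 -225.7144012    45.        ] [ 517.59886148 -324.28042318   45.        ] 83.76001190915882 183.8177746009614
176 0 0
184 313 328
192 314 328
200 313 328
208 313 328
216 314 328
224 314 327
232 313 328
240 314 328
248 313 328
79.92428908018248
c [ 526.48939839 -274.24638907   45.        ] g [ 531.73787905 -244.70906606   45.        ]
(array([146.1,   0. ,   4. ]), array([-0.0038,  0.0022, -0.0041]))
```

```bash
python3 -m handwheel '[50,0,4,0,0,0, 95,0,4,0,0,0, 130,0,4,0,0,0, 146,0,4,-0.004,0.002,-0.004, 146,0,4,-0.004,0.002,-0.004]'
python3 -m handwheel '[0,0,0,0,0,0,0,0,0,0,0,0,0,0,0,0,0,0,0,0,0,0,0,0]' 255 60
python3 - <<'E'
from h import *
say();i=env.snapshot("wrist");cv2.imwrite("pics/w3.png",i)
E
```

```text
t: 3.62
tcp_pos: [532.7, -244.7, 28.3]
tool_rot: [60.4, 89.9, -39.6]
ft_force: [0.0, -0.1, 0.6]
finger_gap: 49.7
t: 4.12
tcp_pos: [532.8, -244.8, 28.6]
tool_rot: [61.9, 89.9, -38.1]
ft_force: [0.3, 0.8, 0.5]
finger_gap: 14.7
t 4.12 tcp [ 532.8 -244.8   28.6] rot [ 61.9  89.9 -38.1] F [0.3 0.8 0.5] q [-35.6  26.4  93.9  -0.   59.5 -25.5] gap 14.7
```

View pics/w3.png

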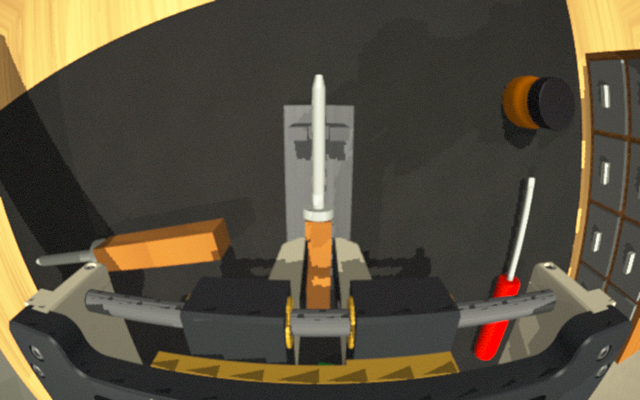

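```bash
python3 -m handwheel '[-25,0,0,0,0,0,-60,0,0,0,0,0,-95,0,0,0,0,0,-100,0,0,0,0,0,-100,0,0,0,0,0]'
python3 - <<'E'
from h import *
say();a=np.radians(96.6);y=np.array([np.cos(a),np.sin(a),0]);e=np.array([505,29,0])
p=e-(35+103)*y;p[2]=110;print(p,rows(mk(p,y)))
E
```

```text
t: 4.8
tcp_pos: [532.3, -244.5, 128.0]
tool_rot: [59.7, 89.9, -40.3]
ft_force: [0.3, -0.0, -1.2]
finger_gap: 0.5
t 4.8 tcp [ 532.3 -244.5  128. ] rot [ 59.7  89.9 -40.3] F [ 0.3 -0.  -1.2] q [-35.6  20.6  87.4  -0.   71.8 -25.5] gap 0.5
[ 520.86132677 -108.08544165  110.        ] (array([  17.8,  -35. , -132.4]), array([-0.2902,  0.0009, -0.0011]))
```

Run:
```python
from h import *
i=env.snapshot("wrist");cv2.imwrite("pics/w4.png",i)
j=env.snapshot("side");cv2.imwrite("pics/s4.png",cv2.resize(j[180:330,240:440],(800,600)))
```

```text
(no output)
```

View pics/w4.png

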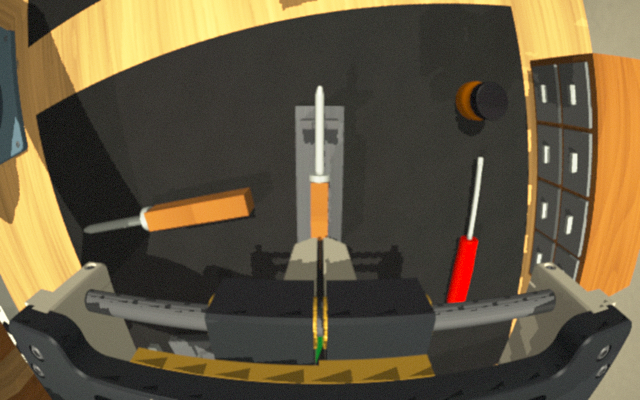

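View pics/s4.png

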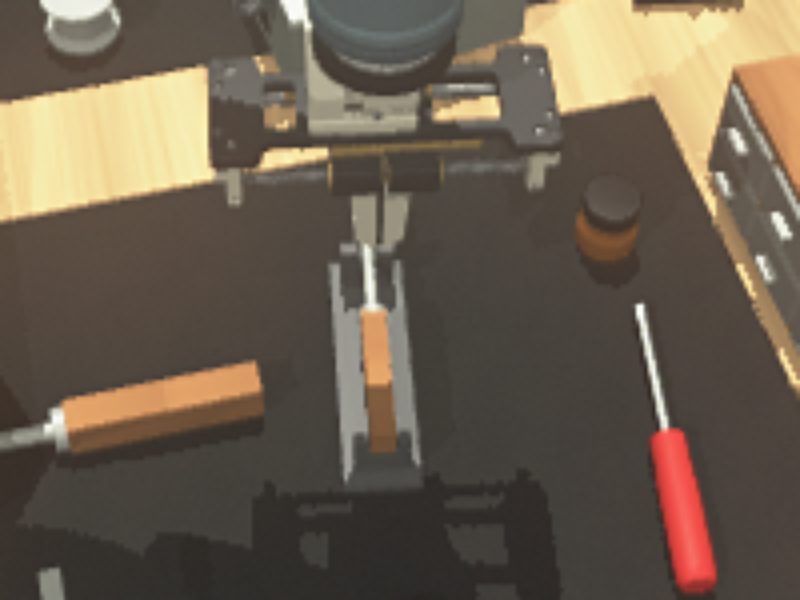

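The fingers closed empty and the rod is still in the rest. I'll measure it again and retry with a longer close, checking the gap before I lift.

```bash
python3 - <<'E'
from h import *
s=env.state()
i=cv2.imread('pics/w4.png')
cv2.imwrite('pics/w4c.png',cv2.resize(i[75:265,260:380],(480,600)))
cv2.imwrite('pics/w3c.png',cv2.resize(cv2.imread('pics/w3.png')[195:345,250:390],(700,600)))
w=lambda uv,z:onz(ray('wrist',uv,s),z)
t=w((319.5,86.5),45);n=w((319.5,176),45);print(t,n,np.linalg.norm(t-n));d=(t-n)/np.linalg.norm(t-n);print(np.degrees(np.arctan2(d[1],d[0])))
print(tri([ray('wrist',(319.5,86.5),s),ray('side',(240+362/4,180+245/4))]))
E
python3 -m handwheel '[0,0,0,0,0,0,0,0,0,0,0,0,0,0,0,0,0,0]' 118 60
```

```text
[ 548.20846626 -141.94489926   45.        ] [ 533.69528326 -223.99270733   45.        ] 83.32151756494794
79.96888894049096
(array([ 549.56167923, -139.0084855 ,   -3.3376948 ]), array([0.9, 0.9]))
t: 5.28
tcp_pos: [531.4, -244.0, 126.4]
tool_rot: [-111.2, 89.9, 148.8]
ft_force: [0.4, 0.6, 0.7]
finger_gap: 26.0
```

View pics/w4c.png

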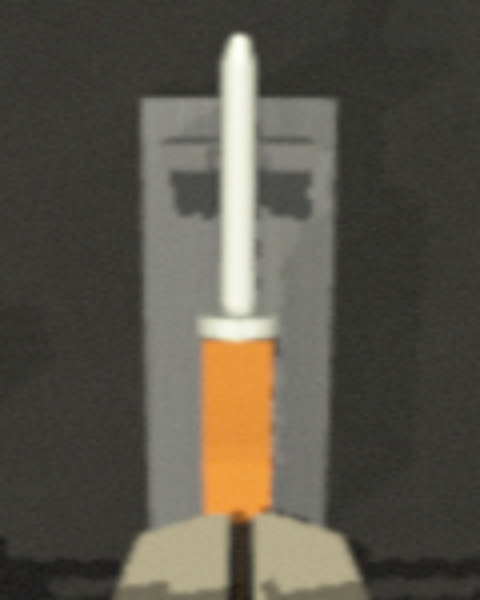

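View pics/w3c.png

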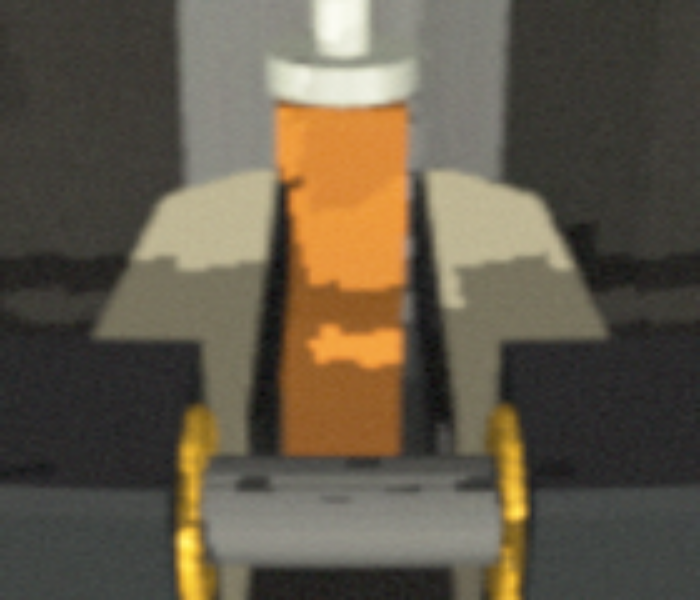

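```bash
python3 -m handwheel '[30,0,0,0,0,0, 65,0,0,0,0,0, 90,0,0,0,0,0, 101,0,0,0,0,0, 101,0,0,0,0,0]'
python3 -m handwheel '[0,0,0,0,0,0,0,0,0,0,0,0,0,0,0,0,0,0,0,0,0,0,0,0,0,0,0,0,0,0,0,0,0,0,0,0,0,0,0,0,0,0,0,0,0,0,0,0]' 255 60
python3 - <<'E'
from h import *
say();i=env.snapshot("wrist");cv2.imwrite("pics/w5.png",cv2.resize(i[195:345,250:390],(700,600)))
E
```

```text
t: 5.9
tcp_pos: [531.1, -243.7, 25.0]
tool_rot: [-113.2, 89.8, 146.8]
ft_force: [1.0, 0.3, 0.8]
finger_gap: 50.2
t: 6.9
tcp_pos: [531.0, -243.7, 24.9]
tool_rot: [-113.1, 89.8, 146.9]
ft_force: [0.4, 0.3, 0.6]
finger_gap: 0.4
t 6.9 tcp [ 531.  -243.7   24.9] rot [-113.1   89.8  146.9] F [0.4 0.3 0.6] q [-35.6  26.7  94.1  -0.   59.4 -25.5] gap 0.4
```

View pics/w5.png

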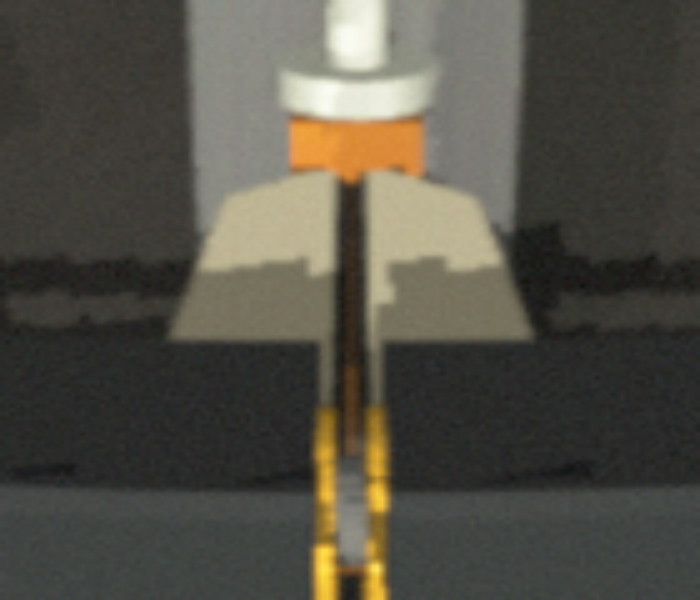

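Run:
```python
from h import *
for z in(128,148,158): print(z,proj('side',[532,-244.5,z]))
s=env.state()
for x in(0,-19,-30,-40):
  T=pose(s)@np.array([x,0,-7.5,1]);print(x,proj('wrist',T[:3],s))
i=env.snapshot('side');cv2.imwrite('pics/s5.png',cv2.resize(i[200:310,260:410],(800,586),interpolation=cv2.INTER_CUBIC))
```

```text
128 [334.27039917 247.15674362]
148 [334.40872645 242.56698601]
158 [334.47945346 240.22023406]
0 [321.34736015 219.5144995 ]
-19 [321.50348007 230.01504756]
-30 [321.60654912 236.98519773]
-40 [321.70977707 243.99673687]
```

View pics/s5.png

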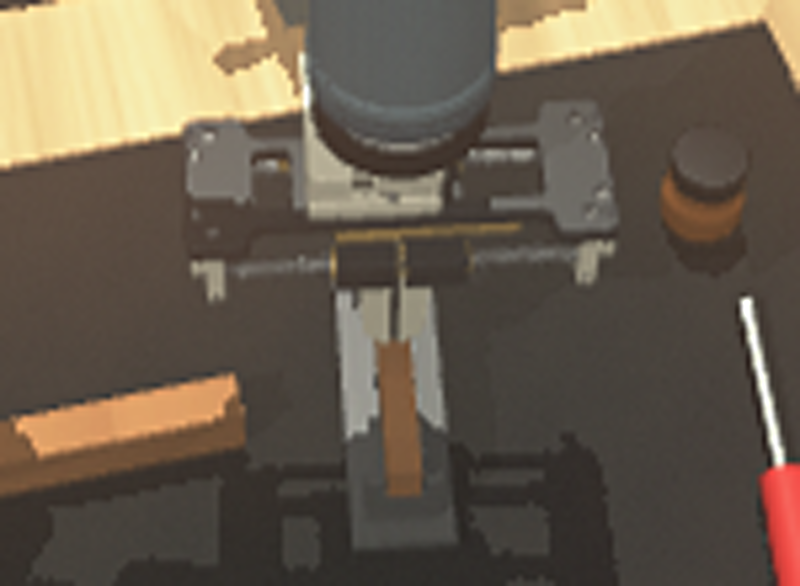

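The wrist and side views agree that the real fingertips end about 28 mm short of the reported TCP. The fingers therefore closed just above the handle. I'll open, go about 26 mm lower and close again.

```bash
python3 -m handwheel '[0,0,0,0,0,0,0,0,0,0,0,0,0,0,0,0,0,0,0,0,0,0,0,0,0,0,0,0,0,0]' 118 60
python3 -m handwheel '[9,0,0,0,0,0,18,0,0,0,0,0,26,0,0,0,0,0,26,0,0,0,0,0]'
python3 -m handwheel '[0,0,0,0,0,0,0,0,0,0,0,0,0,0,0,0,0,0,0,0,0,0,0,0,0,0,0,0,0,0,0,0,0,0,0,0]' 255 60
python3 - <<'E'
from h import *
say();i=env.snapshot("wrist");cv2.imwrite("pics/w6.png",cv2.resize(i[195:345,250:390],(700,600)))
E
```

```text
t: 7.62
tcp_pos: [531.1, -243.7, 25.0]
tool_rot: [-113.5, 89.8, 146.5]
ft_force: [-0.2, 0.1, -0.4]
finger_gap: 45.7
t: 8.12
tcp_pos: [530.2, -243.2, -2.2]
tool_rot: [-114.1, 89.7, 145.9]
ft_force: [0.5, -0.1, 1.1]
finger_gap: 49.8
t: 8.88
tcp_pos: [530.4, -243.3, -2.0]
tool_rot: [-114.0, 89.7, 146.0]
ft_force: [-0.0, 0.5, 1.3]
finger_gap: 15.4
t 8.88 tcp [ 530.4 -243.3   -2. ] rot [-114.    89.7  146. ] F [-0.   0.5  1.3] q [-35.6  28.6  95.5  -0.   56.2 -25.5] gap 15.4
```

View pics/w6.png

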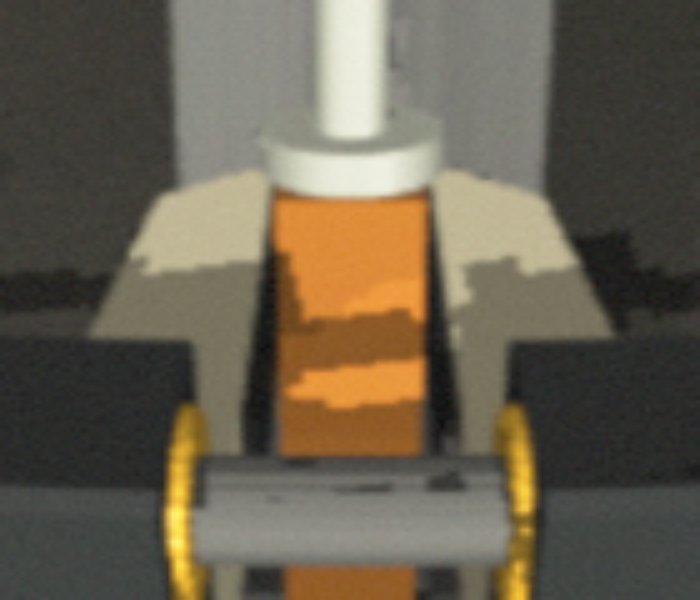

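```bash
python3 -m handwheel '[0,0,0,0,0,0,-6,0,0,0,0,0,-20,0,0,0,0,0,-45,0,0,0,0,0,-75,0,0,0,0,0,-100,0,0,0,0,0,-100,0,0,0,0,0]'
python3 - <<'E'
from h import *
say();a=np.radians(96.6);y=np.array([np.cos(a),np.sin(a),0]);e=np.array([505,29,0])
p=e-(35+103)*y;p[2]=80;print(p,rows(mk(p,y)))
i=env.snapshot("wrist");cv2.imwrite("pics/w7.png",i)
E
```

```text
t: 9.8
tcp_pos: [532.4, -244.6, 100.9]
tool_rot: [58.3, 89.9, -41.7]
ft_force: [0.0, -0.2, -2.7]
finger_gap: 15.6
t 9.8 tcp [ 532.4 -244.6  100.9] rot [ 58.3  89.9 -41.7] F [ 0.  -0.2 -2.7] q [-35.6  22.   89.4  -0.   68.5 -25.5] gap 15.6
[ 520.86132677 -108.08544165   80.        ] (array([  20.8,  -35.2, -132.4]), array([-0.2901,  0.0006, -0.0008]))
```

View pics/w7.png

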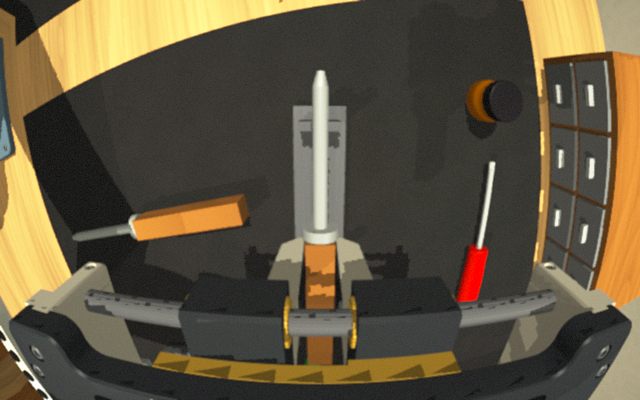

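```bash
python3 -m handwheel '[0,-6,-25,-0.06,0,0, 0,-14,-55,-0.12,0,0, 5,-22,-85,-0.19,0,0, 12,-30,-112,-0.25,0,0, 20,-35,-130,-0.29,0,0, 21,-35,-132,-0.29,0,0, 21,-35,-132,-0.29,0,0]'
python3 - <<'E'
from h import *
say();i=env.snapshot("wrist");cv2.imwrite("pics/w8.png",i)
cv2.imwrite("pics/w8c.png",cv2.resize(i[0:210,200:480],(800,600),interpolation=cv2.INTER_CUBIC))
E
```

```text
t: 10.72
tcp_pos: [520.1, -108.1, 78.2]
tool_rot: [-119.8, 89.9, 156.8]
ft_force: [-0.4, -1.8, -1.8]
finger_gap: 15.7
t 10.72 tcp [ 520.1 -108.1   78.2] rot [-119.8   89.9  156.8] F [-0.4 -1.8 -1.8] q [-23.8  18.3  98.6  -0.   63.2 -30.4] gap 15.7
```

View pics/w8.png

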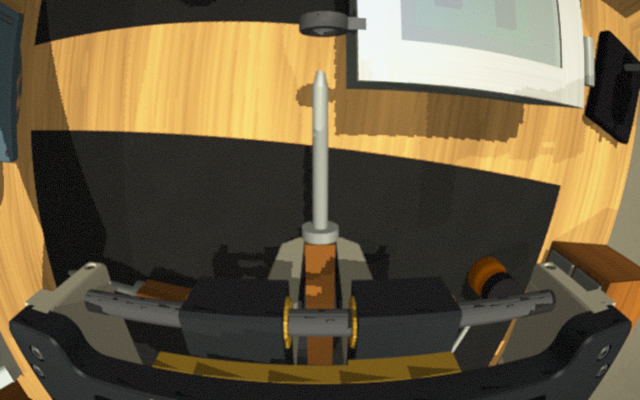

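View pics/w8c.png

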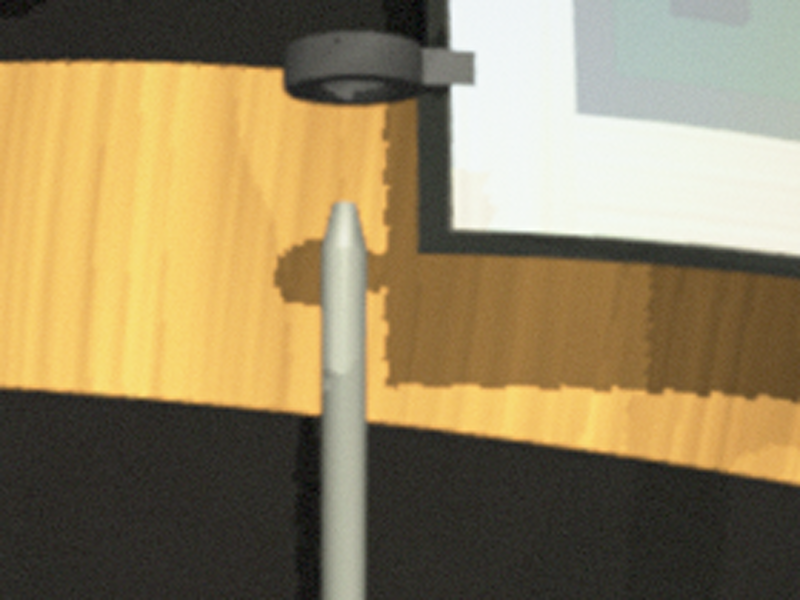

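Run:
```python
from h import *
s=env.state();w=lambda uv,z:onz(ray('wrist',uv,s),z)
R=pose(s)[:3,:3];rx=-R[:,2];print('rodx',rx,np.degrees(np.arctan2(rx[1],rx[0])))
for z in(91,94,97): print('eye',z,w((323.7,23.5),z).round(1),'L',w((299.8,24),z).round(1),'R',w((347.7,24),z).round(1))
print(tri([ray('wrist',(323.7,23.5),s),ray('scene',(329.3,193.6)),ray('side',(302.2,179.5))]))
ax=s['tcp_pos'][2]+47
print('tip',w((320.3,71),ax).round(1),'neck',w((320.3,223),ax).round(1), 'tip from kin',np.array(s['tcp_pos'])+103*rx+[0,0,47])
for z in(98,101):
  A=w((356.5,1),z);B=w((358.2,80.5),z);C=w((480,90.3),z);D=w((583,106),z)
  for p,q in((B,A),(B,C),(B,D)):
    d=q-p;print(z,p.round(1),np.degrees(np.arctan2(d[1],d[0])).round(2),np.linalg.norm(d).round(1))
```

```text
rodx [-1.14149884e-01  9.93463259e-01  7.46943800e-04] 96.55459592402106
eye 91 [506.2  28.1  91. ] L [491.8  26.3  91. ] R [520.6  29.8  91. ]
eye 94 [506.2  27.3  94. ] L [492.1  25.5  94. ] R [520.4  28.9  94. ]
eye 97 [506.3  26.5  97. ] L [492.4  24.7  97. ] R [520.2  28.   97. ]
(array([505.84603835,  29.05234054,  91.66728824]), array([1.1, 1.8, 0.7]))
tip [508.   -6.3 125.4] neck [517.1 -85.2 125.4] tip from kin [508.51148498  -6.21997375 125.45301702]
98 [530.2  -5.8  98. ] 97.42 49.8
98 [530.2  -5.8  98. ] 6.68 79.3
98 [530.2  -5.8  98. ] 7.48 179.4
101 [529.8  -6.1 101. ] 97.42 49.0
101 [529.8  -6.1 101. ] 6.68 78.0
101 [529.8  -6.1 101. ] 7.48 176.5
```

Run:
```python
import cv2,numpy as np
a=cv2.imread("pics/w7.png");b=cv2.imread("pics/w8.png")
R=lambda i:cv2.resize(i,(400,300),interpolation=cv2.INTER_CUBIC)
cv2.imwrite("pics/n.png",np.vstack([np.hstack([R(i[205:250,290:350]),R(i[60:105,290:350])]) for i in(a,b)]))
```

```text
(no output)
```

View pics/n.png

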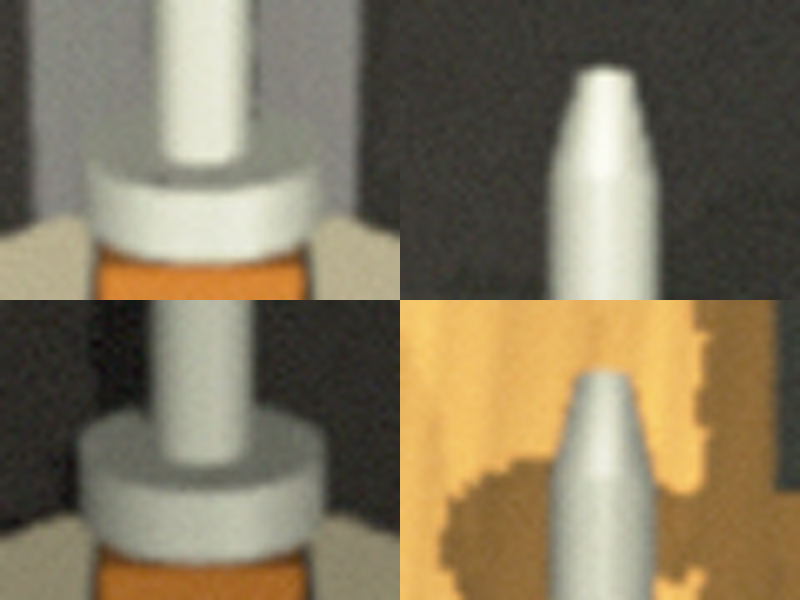

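```bash
python3 - <<'E'
from h import *
s=env.state();w=lambda uv,z:onz(ray('wrist',uv,s),z)
for k in(38,42,47,50):
  z=s['tcp_pos'][2]+k;a=w((320.3,70.8),z);b=w((320.3,229.3),z+4);print(k,np.hypot(*(a-b)[:2]))
z=s['tcp_pos'][2]+47
# shaft widths -> range, at tip end (row 60+180/6.67) and neck row
for r,px in((87,105/6.67),(222,100/6.67)):
  o,d=ray('wrist',(320.3,r),s);print(r,'range from width',309.7*8/px,'expected',(z-o[2])/d[2])
E
python3 -m handwheel '[12,1.7,0,-0.009,0,0, 25,1.7,0,-0.009,0,0, 31,1.7,0,-0.009,0,0, 31,1.7,0,-0.009,0,0]'
python3 - <<'E'
from h import *
say();R=lambda i:cv2.resize(i,(400,400),interpolation=cv2.INTER_CUBIC)
a=env.snapshot("side")[150:220,260:330];b=env.snapshot("scene")[170:230,280:340]
cv2.imwrite("pics/ss9.png",np.hstack([R(a),R(b)]))
cv2.imwrite("pics/w9.png",cv2.resize(env.snapshot("wrist")[0:210,200:480],(800,600),interpolation=cv2.INTER_CUBIC))
E
```

```text
38 86.3440836020233
42 84.20760740430372
47 81.53701215730167
50 79.93465500918538
87 range from width 157.38659047619046 expected 156.1044010436623
222 range from width 165.25592 expected 167.1324241185378
t: 11.28
tcp_pos: [521.3, -108.2, 46.4]
tool_rot: [-121.0, 89.8, 156.1]
ft_force: [-0.3, -0.1, -0.7]
finger_gap: 15.8
t 11.28 tcp [ 521.3 -108.2   46.4] rot [-121.    89.8  156.1] F [-0.3 -0.1 -0.7] q [-23.7  20.6 100.4   0.   59.2 -30.8] gap 15.8
```

View pics/ss9.png

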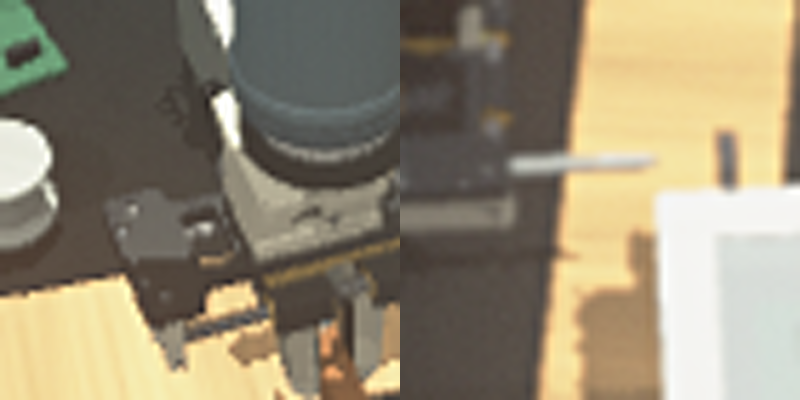

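View pics/w9.png

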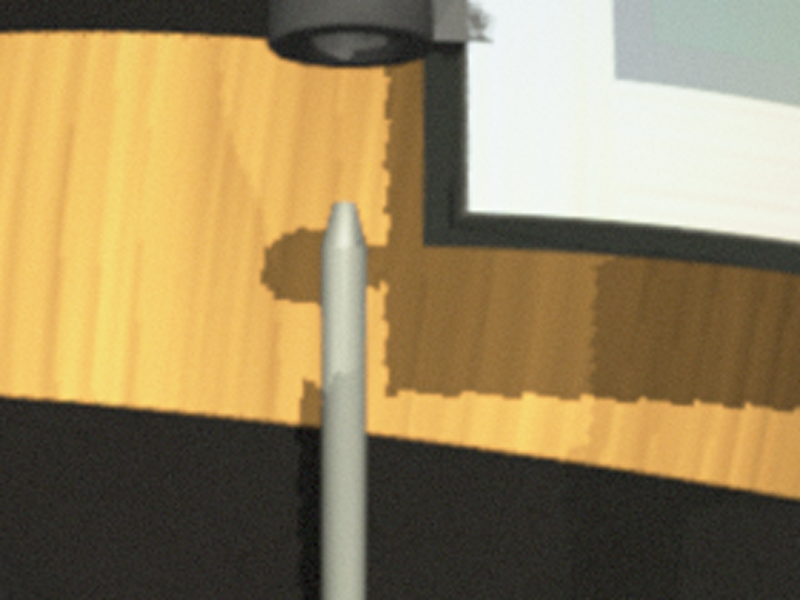

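```bash
python3 -m handwheel '[0,1.2,-8,0,0,0, 0,1.2,-18,0,0,0, 0,1.2,-28,0,0,0, 0,1.2,-38,0,0,0, 0,1.2,-44,0,0,0, 0,1.2,-44,0,0,0]'
python3 - <<'E'
from h import *
say();R=lambda i:cv2.resize(i,(400,400),interpolation=cv2.INTER_CUBIC)
b=env.snapshot("scene")[170:230,290:350]
c=env.snapshot("wrist")[0:140,250:390]
cv2.imwrite("pics/w10.png",np.hstack([R(c),R(b)]))
E
```

```text
t: 12.18
tcp_pos: [517.9, -64.1, 47.7]
tool_rot: [-117.4, 89.9, 159.7]
ft_force: [0.9, 0.6, -1.0]
finger_gap: 15.6
t 12.18 tcp [517.9 -64.1  47.7] rot [-117.4   89.9  159.7] F [ 0.9  0.6 -1. ] q [-19.3  19.5 101.9   0.   58.6 -26.4] gap 15.6
```

View pics/w10.png

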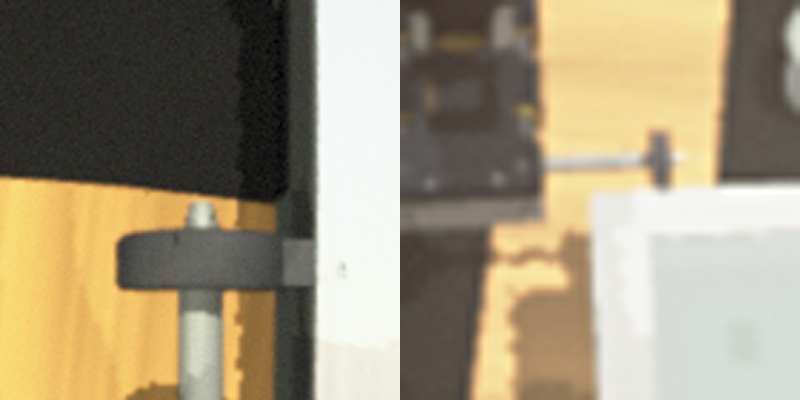

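```bash
python3 -m handwheel '[0,0,-9,0,0,0, 0,0,-19,0,0,0, 0,0,-29,0,0,0, 0,0,-36,0,0,0, 0,0,-36,0,0,0]'
python3 - <<'E'
from h import *
say();cv2.imwrite("pics/w11.png",env.snapshot("wrist"));cv2.imwrite("pics/sc11.png",env.snapshot("scene"));cv2.imwrite("pics/si11.png",env.snapshot("side"))
E
```

```text
t: 12.9
tcp_pos: [513.5, -28.3, 47.7]
tool_rot: [-110.6, 89.9, 166.6]
ft_force: [-0.5, 0.1, -0.6]
finger_gap: 15.6
t 12.9 tcp [513.5 -28.3  47.7] rot [-110.6   89.9  166.6] F [-0.5  0.1 -0.6] q [-15.6  18.8 103.   -0.   58.3 -22.7] gap 15.6
```

View pics/w11.png

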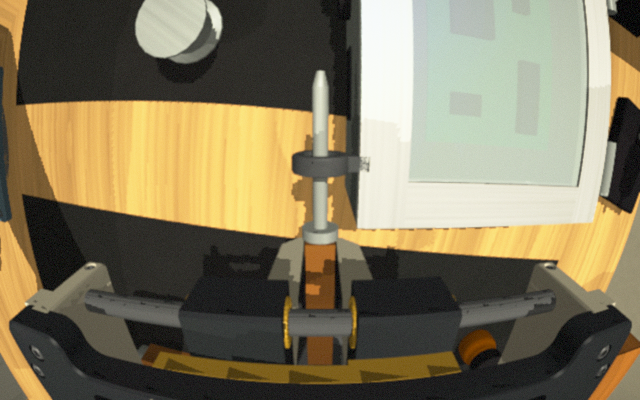

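View pics/sc11.png

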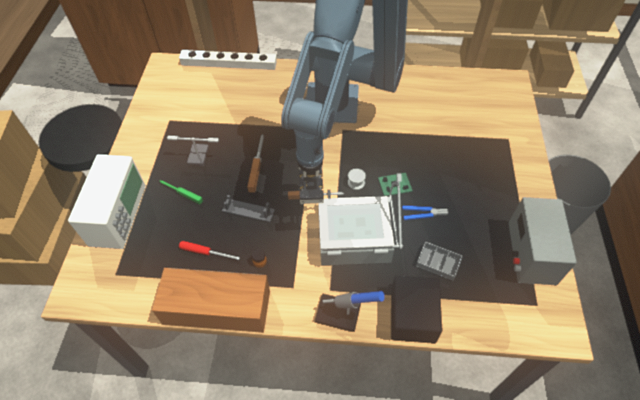

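View pics/si11.png

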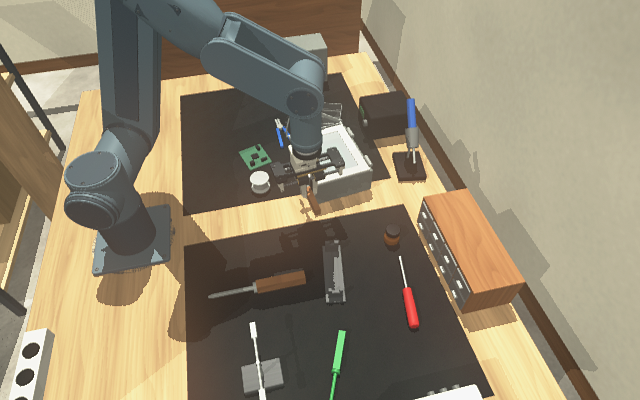

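Run:
```python
import cv2,numpy as np
a=cv2.imread("pics/sc11.png")[165:255,380:420];b=cv2.imread("pics/side0.png")[85:145,275:355];c=cv2.imread("pics/w1.png")[0:60,360:490]
cv2.imwrite("pics/i1.png",np.hstack([cv2.resize(a,(260,585),interpolation=cv2.INTER_CUBIC),np.vstack([cv2.resize(b,(520,390),interpolation=cv2.INTER_CUBIC),cv2.resize(c,(520,195),interpolation=cv2.INTER_CUBIC)])]))
```

```text
(no output)
```

View pics/i1.png

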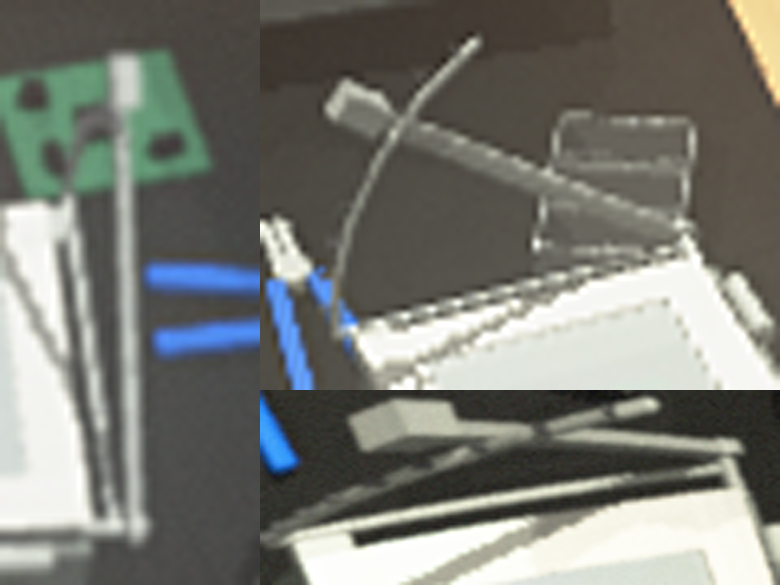

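```bash
cat > idx.py <<'E'
from h import *
s1=dict(tcp_pos=[404.6,64.7,330.9],tool_rot=[22.5,90.0,-78.2])
def ang(rs,yaw,eye=np.array([506.2,27.5,94]),y=130):
    a=np.radians(yaw);xh=np.array([np.cos(a),np.sin(a),0]);yh=np.array([-xh[1],xh[0],0])
    hin=eye+200*xh+75*yh
    # fit theta,ylat, least squares ray distance
    from scipy.optimize import least_squares
    def f(v):
        p=hin+v[1]*yh+205*(-np.cos(v[0])*xh+np.sin(v[0])*np.array([0,0,1]))
        return np.concatenate([(np.eye(3)-np.outer(d,d))@(p-o) for o,d in rs])
    r=least_squares(f,[.6,130]);return r.x.round(3),np.sqrt((r.fun**2).reshape(-1,3).sum(1)).round(1),hin.round(1)
E
python3 - <<'E'
from idx import *
t=[ray('scene',(399.2,177.3)),ray('side',(290.1,101.3)),ray('wrist',(395.8,10.8),s1)]
p=[ray('scene',(400.3,245.8)),ray('side',(340.1,119.9)),ray('wrist',(479.3,17.5),s1)]
print(tri(t),tri(p))
for yaw in(6.3,7.1):
  print(yaw,ang(t,yaw),ang(t[:2],yaw),ang(t[:1]+t[2:],yaw),ang(t[1:],yaw))
P=tri(t)[0];Q=tri(p)[0];d=P-Q;print(np.linalg.norm(d),np.arctan2(d[2],np.hypot(d[0],d[1])))
E
```

```text
(array([516.99684905, 239.10478818, 216.00195253]), array([1.1, 0.7, 1.3])) (array([683.71776066, 255.57695146,  99.40874078]), array([0.4, 1.8, 1.7]))
6.3 (array([  0.631, 134.543]), array([1.5, 0.8, 1.5]), array([696.8, 124. ,  94. ])) (array([  0.634, 135.197]), array([1.3, 0.1]), array([696.8, 124. ,  94. ])) (array([  0.626, 134.486]), array([1.6, 1. ]), array([696.8, 124. ,  94. ])) (array([  0.631, 133.936]), array([1.1, 1.1]), array([696.8, 124. ,  94. ]))
7.1 (array([  0.646, 133.153]), array([1.8, 1.2, 1.1]), array([695.4, 126.6,  94. ])) (array([  0.647, 133.684]), array([1.4, 1.5]), array([695.4, 126.6,  94. ])) (array([  0.643, 133.531]), array([1.6, 1.2]), array([695.4, 126.6,  94. ])) (array([  0.646, 132.045]), array([0.8, 0.7]), array([695.4, 126.6,  94. ]))
204.11068457729323 0.6079980527317922
```

```bash
python3 -m handwheel '[-3,0,0,0,0,0, -8,0.2,0,0,0,0, -17,0.7,0,0,0,0, -28.9,2,0,0,0,0, -40.7,4.1,0,0,0,0, -52.4,6.9,0,0,0,0, -58,8.6,0,0,0,0, -64,10.4,0,0,0,0, -64,10.4,0,0,0,0]'
python3 - <<'E'
from h import *
say();cv2.imwrite("pics/w12.png",cv2.resize(env.snapshot("wrist"),None,fx=1.25,fy=1.25))
E
```

```text
t: 14.18
tcp_pos: [524.1, -27.8, 111.9]
tool_rot: [-94.9, 90.0, -177.8]
ft_force: [0.7, -0.2, -4.7]
finger_gap: 15.8
t 14.18 tcp [524.1 -27.8 111.9] rot [ -94.9   90.  -177.8] F [ 0.7 -0.2 -4.7] q [-15.2  15.6  97.1  -0.   67.3 -22.3] gap 15.8
```

View pics/w12.png

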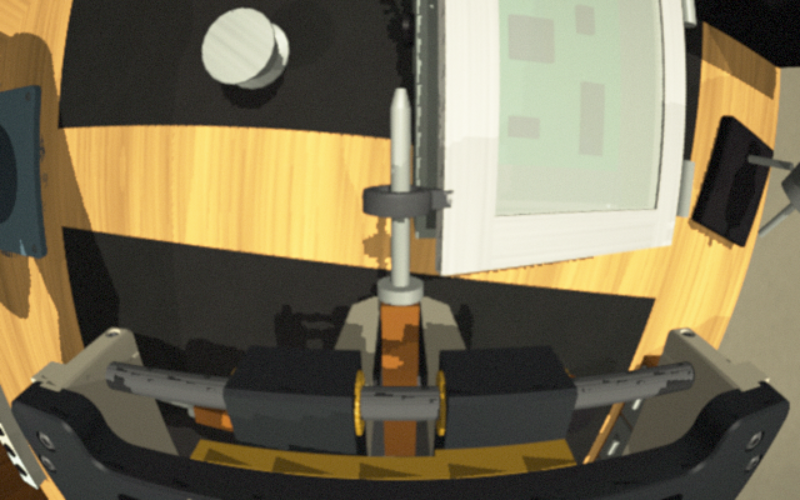

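```bash
python3 -m handwheel '[-5.6,2,0,0,0,0, -11.2,4.2,0,0,0,0, -22.2,9,0,0,0,0, -32.9,14.5,0,0,0,0, -43.2,20.7,0,0,0,0, -49,24.5,0,0,0,0, -53.2,27.4,0,0,0,0, -56.4,29.8,0,0,0,0, -56.4,29.8,0,0,0,0]'
python3 - <<'E'
from h import *
say();w=env.snapshot("wrist");cv2.imwrite("pics/w13.png",w)
a=env.snapshot("scene");b=env.snapshot("side");cv2.imwrite("pics/sc13.png",a);cv2.imwrite("pics/si13.png",b)
R=lambda i,s:cv2.resize(i,s,interpolation=cv2.INTER_CUBIC)
cv2.imwrite("pics/c13.png",np.hstack([R(a[155:255,300:415],(400,348)),R(b[85:200,265:385],(400,348))]))
E
```

```text
t: 15.35
tcp_pos: [553.6, -24.2, 167.9]
tool_rot: [-95.6, 89.9, -178.5]
ft_force: [-2.1, 0.3, -5.0]
finger_gap: 15.5
t 15.35 tcp [553.6 -24.2 167.9] rot [ -95.6   89.9 -178.5] F [-2.1  0.3 -5. ] q [-14.   15.8  88.5  -0.   75.8 -21.1] gap 15.5
```

View pics/c13.png

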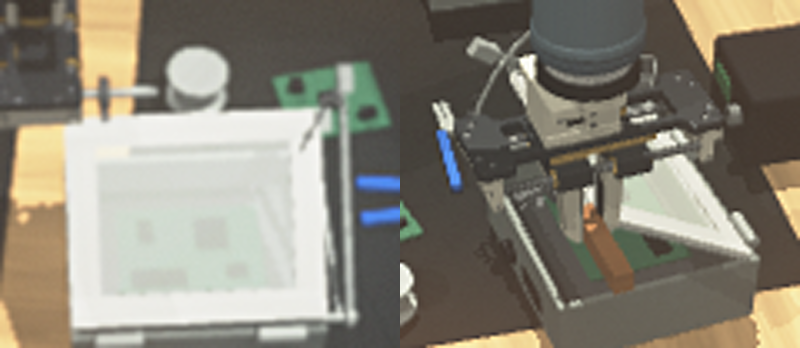

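View pics/w13.png

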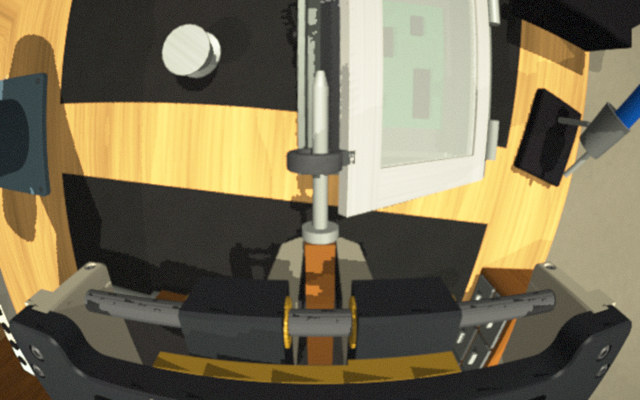

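Run:
```python
import cv2,numpy as np
R=lambda i:cv2.resize(i,(400,600),interpolation=cv2.INTER_LANCZOS4)
a=cv2.imread("pics/sc13.png")[170:206,380:404];b=cv2.imread("pics/sc11.png")[170:206,380:404]
cv2.imwrite("pics/c14.png",np.hstack([R(a),R(b)]))
```

```text
(no output)
```

View pics/c14.png

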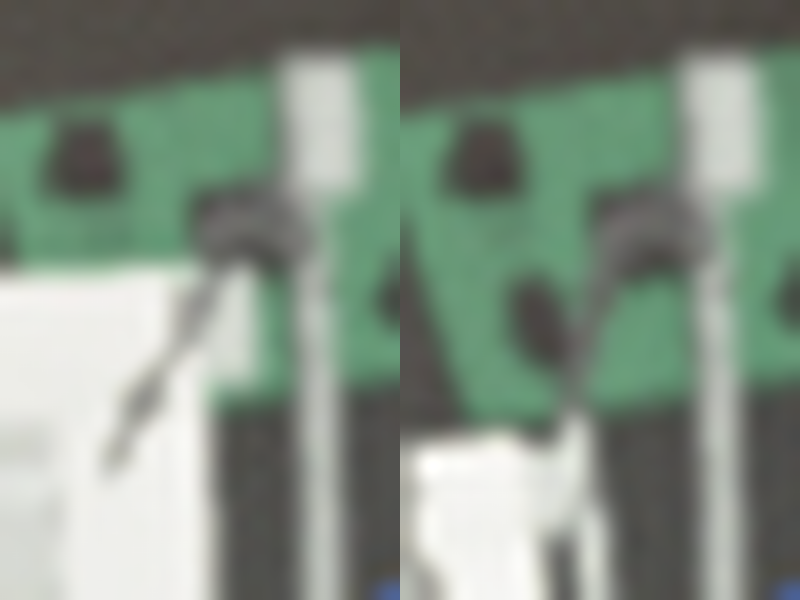

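Run:
```python
import cv2,numpy as np
b=cv2.imread("pics/side0.png")[90:130,282:346]
cv2.imwrite("pics/i2.png",cv2.resize(b,(800,500),interpolation=cv2.INTER_NEAREST))
c=cv2.imread("pics/w1.png")[0:30,378:484]
cv2.imwrite("pics/i3.png",cv2.resize(c,(800,226),interpolation=cv2.INTER_NEAREST))
```

```text
(no output)
```

View pics/i2.png

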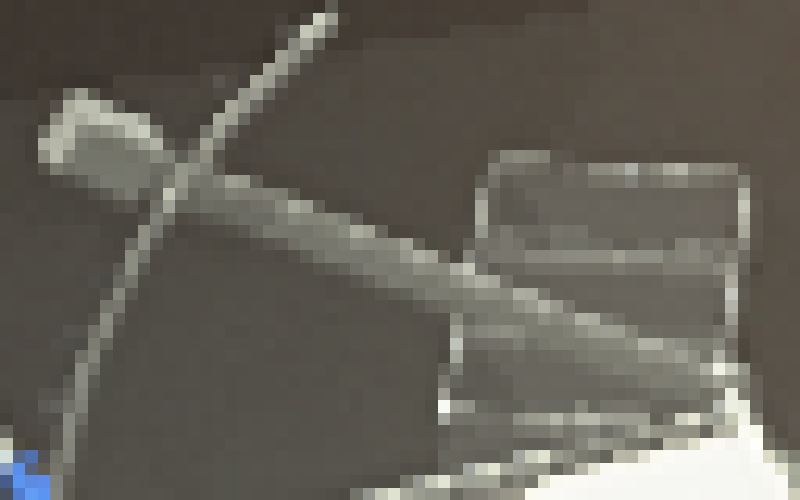

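View pics/i3.png

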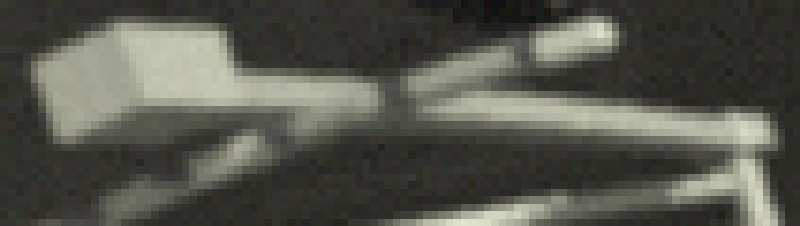

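Run:
```python
from idx import *
eye=np.array([506.2,27.5,94])
for yaw in(6.5,7.1):
  a=np.radians(yaw);xh=np.array([np.cos(a),np.sin(a),0]);yh=np.array([-xh[1],xh[0],0]);hin=eye+200*xh+75*yh
  def pl(r,y):
    o,d=r;p=o+d*((y-(o-hin)@yh)/(d@yh));q=p-hin;return np.array([-(q@xh),q[2]])
  for y in(130,134):
    T=pl(ray('side',(290.4,101.6)),y)
    t1=pl(ray('side',(300.8,104.4)),y);t2=pl(ray('side',(339.6,119.2)),y);b1=pl(ray('side',(302,108)),y);b2=pl(ray('side',(319.6,114.4)),y)
    sl=lambda p,q:np.arctan2(*(p-q)[::-1]).round(3)
    Tm=pl(ray('wrist',(395.9,10.6),s1),y)
    print(yaw,y,'tip',T.round(1),np.arctan2(T[1],T[0]).round(3),'top',sl(t1,t2),t2.round(1),'bot',sl(b1,b2),'w',Tm.round(1),np.arctan2(Tm[1],Tm[0]).round(3))
# eye now
s=env.state();ax=s['tcp_pos'][2]+46.5
e=tri([ray('wrist',(314.5,161),s),ray('scene',(329.9,183.7))]);print(e)
v=e[0]-hin;print('eye ang',np.arctan2(v[2],-(v@xh)),np.hypot(v[2],v@xh))
# scene: corner raised/shut and index, plane intersections
for nm,uv,y in(('raised',(392.3,186),110),('shut',(389.2,195.9),110),('idx',(399.2,177.35),132)):
  o,d=ray('scene',uv)
  ths=np.linspace(-.1,1,1101)
  # angle at which point at radius r projects to this row
  r=205 if nm=='idx' else 180
  P=[proj('scene',hin+y*yh+r*(-np.cos(t)*xh+np.sin(t)*np.array([0,0,1])))[1]-uv[1] for t in ths]
  print(nm,ths[np.argmin(np.abs(P))])
```

```text
6.5 130 tip [164.8 123.9] 0.645 top 0.63 [2.  9.5] bot 0.621 w [170.  134.4] 0.669
6.5 134 tip [163.8 120.8] 0.636 top 0.63 [0.3 6. ] bot 0.621 w [164.6 118.1] 0.623
7.1 130 tip [162.6 123.6] 0.65 top 0.634 [-1.   7.7] bot 0.625 w [167.4 133. ] 0.671
7.1 134 tip [161.5 120.5] 0.641 top 0.634 [-2.8  4.1] bot 0.625 w [161.9 116.6] 0.624
(array([543.30949431,  32.23375415, 199.86949317]), array([2.5, 2.5]))
eye ang 0.5771790754664824 194.02022103845982
raised 0.515
shut 0.013999999999999999Traceback (most recent call last):
  File "<stdin>", line 23, in <module>
  File "h.py", line 25, in proj
    c=env.calibration(n)
ValueError: time passes only in moves, steps and waits
```

Run:
```python
import cv2,numpy as np
from h import *
try:
  say()
  import pickle;pickle.dump({n:env.calibration(n) for n in('scene','side','wrist')},open('cal.pkl','wb'))
except Exception as e: print(e)
R=lambda i:cv2.resize(i,(400,300),interpolation=cv2.INTER_LANCZOS4)
a=cv2.imread("pics/sc11.png")[180:210,310:350];b=cv2.imread("pics/sc13.png")[165:195,310:350]
c=cv2.imread("pics/w11.png")[130:205,270:370];d=cv2.imread("pics/w13.png")[130:205,270:370]
cv2.imwrite("pics/c15.png",np.vstack([np.hstack([R(a),R(b)]),np.hstack([R(c),R(d)])]))
```

```text
t 15.5 tcp [553.3 -24.2 167.6] rot [-98.4  89.9 178.7] F [-1.  -0.5 -4. ] q [-14.   15.8  88.5  -0.   75.7 -21.1] gap 15.8
```

View pics/c15.png

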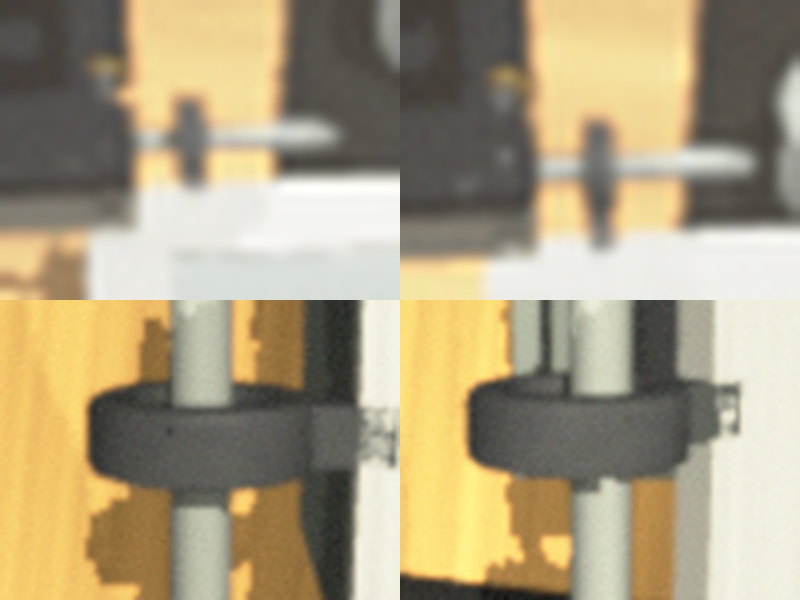

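```bash
cat > p.py <<'E'
import pickle,numpy as np
C=pickle.load(open('cal.pkl','rb'))
def pj(n,p):
    c=C[n];q=c['camera_from_world']@np.append(p,1);return np.array([c['fx']*q[0]/q[2]+c['cx'],c['fy']*q[1]/q[2]+c['cy']])
a=np.radians(6.9);xh=np.array([np.cos(a),np.sin(a),0]);yh=np.array([-xh[1],xh[0],0]);Z=np.array([0,0,1.])
hin=np.array([506.2,27.5,94])+200*xh+75*yh
def pt(t,y,r,n=0): return hin+y*yh+r*(-np.cos(t)*xh+np.sin(t)*Z)+n*(np.sin(t)*xh+np.cos(t)*Z)
E
python3 - <<'E'
from p import *
for nm,T in(('11',[513.5,-28.3,47.7]),('13',[553.4,-24.2,167.7])):
  T=np.array(T)+[0,0,46.5];print(nm,'tip',pj('scene',T+103*yh),'at eye',pj('scene',T+55*yh), 'tip -5', pj('scene',T+103*yh-5*Z))
for t in(0,.5,.55,.6,.62,.65): print(t,'corner',pj('scene',pt(t,110,180,6)).round(1),pj('scene',pt(t,110,180,0)).round(1),'eye',pj('scene',pt(t,-75,200)).round(1))
for t in(.6,.62,.64,.66): print(t,'idx',pj('scene',pt(t,132,205)).round(1),pj('scene',pt(t,132,215,4)).round(1),pj('side',pt(t,132,205)).round(1))
E
```

```text
11 tip [342.85101321 193.11252024] at eye [327.97064998 193.6585409 ] tip -5 [342.81014952 194.00376735]
13 tip [344.52504267 180.93080023] at eye [328.44376664 181.5154591 ] tip -5 [344.47634651 181.92685112]
0 corner [386.5 195.5] [386.3 196.5] eye [328.4 193.5]
0.5 corner [390.2 186. ] [389.9 186.3] eye [328.8 182. ]
0.55 corner [390.6 185.8] [390.3 186. ] eye [328.9 181.6]
0.6 corner [391.1 185.8] [390.8 185.8] eye [329.  181.4]
0.62 corner [391.3 185.8] [391.  185.8] eye [329.1 181.4]
0.65 corner [391.6 185.8] [391.3 185.8] eye [329.1 181.4]
0.6 idx [397.8 177.2] [397.9 173.8] [288.5 103.8]
0.62 idx [398.  177.2] [398.1 173.8] [289.2 102.7]
0.64 idx [398.2 177.2] [398.3 173.8] [289.9 101.7]
0.66 idx [398.5 177.2] [398.6 173.8] [290.6 100.6]
```

```bash
python3 -m handwheel '[-1,0.7,0,0,0,0, -2,1.4,0,0,0,0, -2.8,2,0,0,0,0, -2.8,2,0,0,0,0, -2.8,2,0,0,0,0]'
python3 - <<'E'
from h import *
say();b=env.snapshot("side");cv2.imwrite("pics/si16.png",b)
cv2.imwrite("pics/c16.png",cv2.resize(b[125:185,315:385],(700,600),interpolation=cv2.INTER_NEAREST))
E
```

```text
t: 16.12
tcp_pos: [555.3, -24.0, 170.5]
tool_rot: [-96.0, 89.9, -178.9]
ft_force: [-1.0, 1.0, -4.5]
finger_gap: 15.4
t 16.12 tcp [555.3 -24.  170.5] rot [ -96.    89.9 -178.9] F [-1.   1.  -4.5] q [-14.   15.9  88.   -0.   76.2 -21. ] gap 15.4
```

View pics/c16.png

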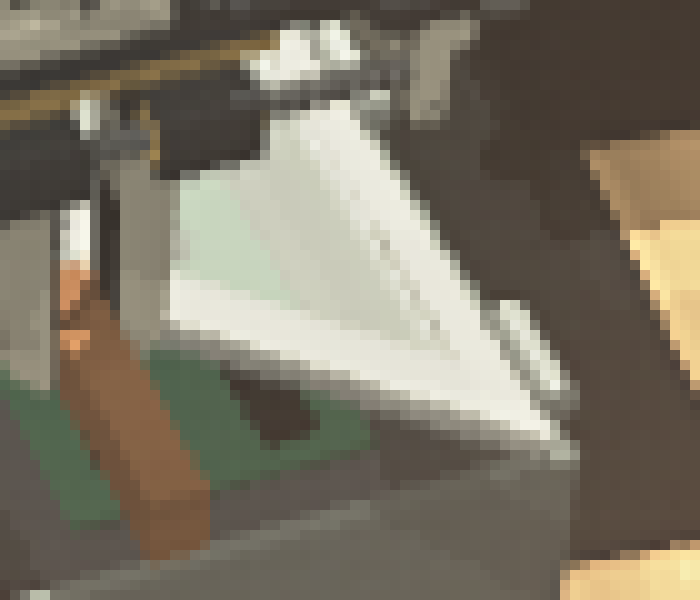

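Run:
```python
from p import *
def on(n,uv,y):
  c=C[n];d=np.linalg.inv(c['camera_from_world']);v=d[:3,:3]@np.array([(uv[0]-c['cx'])/c['fx'],(uv[1]-c['cy'])/c['fy'],1]);o=d[:3,3]
  q=o+v*((y-(o-hin)@yh)/(v@yh))-hin;return np.array([-(q@xh),q[2]])
for nm,a,b,y in(('top',(331.5,157.5),(370.5,168.8),-110),('low',(330,159.5),(371,170.5),-110),('bar top',(300.8,104.4),(339.6,119.2),132),('bar bot',(302,108),(319.6,114.4),132)):
  P,Q=on('side',a,y),on('side',b,y);print(nm,P.round(1),Q.round(1),np.arctan2(P[1]-Q[1],P[0]-Q[0]).round(3))
```

```text
top [122.8  93.7] [-2.3  3.5] 0.625
low [127.2  87.5] [-4.7 -4.6] 0.61
bar top [130.5 102.9] [-0.9  6.5] 0.633
bar bot [127.2  88.3] [69.4 46.7] 0.623
```

```bash
python3 -m handwheel '[-1,0.7,0,0,0,0, -1,0.7,0,0,0,0, -1,0.7,0,0,0,0, -1,0.7,0,0,0,0, -1,0.7,0,0,0,0, -1,0.7,0,0,0,0]'
python3 - <<'E'
from h import *
say();print(np.abs(env.state()['joint_vel']).max());w=env.snapshot("wrist");a=env.snapshot("scene")
cv2.imwrite("pics/f.png",np.hstack([cv2.resize(w[0:330,160:480],(400,412)),cv2.resize(a[120:300,240:480],(400,412))]))
E
```

```text
t: 16.92
tcp_pos: [556.0, -23.9, 171.4]
tool_rot: [-97.1, 89.9, -180.0]
ft_force: [-0.4, 0.8, -4.7]
finger_gap: 15.7
t 16.93 tcp [556.  -23.9 171.4] rot [ -97.1   89.9 -180. ] F [-0.4  0.8 -4.7] q [-13.9  15.9  87.8  -0.   76.3 -21. ] gap 15.7
0.09894456735166333
```

View pics/f.png

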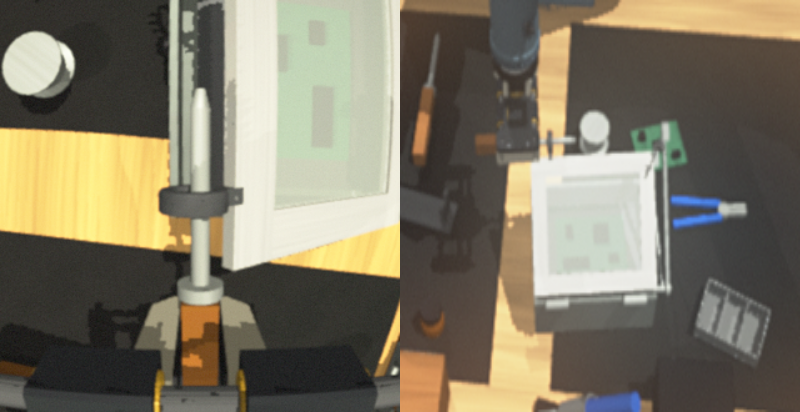

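The picture shows the rod well through the eyelet: ring at (193,200), tip at (200,90). The cover is held up alongside the index arm, and nothing else has moved. I'm handing it in.

```bash
python3 -c "
from rig import env
print(env.finish_job())"
```

```text
the job is handed in; nothing more can be done
None
```

I took the lifting rod from its rest by the wooden handle and passed it about 45 mm through the eyelet while the cover was shut. I then raised the cover with the rod to the index arm's slope and handed the job in at about 17 s, still holding it there.

**Failed grasps:** The first two tries at the handle closed on nothing. The real fingertips end about 28 mm short of the reported tool point, so the fingers shut just above the handle. Going 26 mm lower fixed it, and the rod had not moved in its rest.

**Slope match:** My estimates spread over a few hundredths of a radian.

| | Side-view edges (rad) | Other estimates (rad) |
|---|---|---|
| Index arm | 0.62–0.63 | 0.62–0.65 by triangulating its tip; 0.67 in one case, discounted because it depends on the arm's assumed sideways position |
| Cover | 0.61–0.625, just before a last 0.006 lift | about 0.64 from the arm's motion, after that lift |

- The side view puts the cover about 0.01 rad below the arm before that last lift, so I expect them to match to about 0.01–0.02 rad.
- **Disagreement:** two rough cover readings from the scene camera came out lower, at 0.58 and 0.52. I discounted them, because that view hardly changes with cover angle at this slope.

**Final checks:** The arm was still, with the grip steady at a 15.7 mm gap. The last pictures show the rod through the eyelet and nothing else on the bench out of place.

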